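Clip the marker clamp on the line gauge and hold the rod at its length mark

TASK

On the desk, squeeze the spring clamp off the card rack and clip it onto the upright metal tab near the end of the line gauge's rod, about midway along the tab and with its lips well over the top edge, then let go of it. Next take the gauge's black grip post, pull the sprung rod out until the rod's pointed tip is level with the thin upright blade of the length mark, and keep holding it there: the program finishes while still holding the rod out, with the clamp still clipped on. Leave the other things on the desk where they are.

Things in the scene. Friction and masses are not known exactly. Their poses are not given: they have to be found in the camera images.
- gauge: The line gauge, fixed to the desk: a brown wooden base board 460 x 70 x 12 mm with an aluminium tube (20 mm thick, axis 60 mm above the desk) on two wooden blocks. Origin on the desk under the tube's open mouth; x points along the tube, out of the mouth: the direction in which the rod is pulled; z up. The tube reaches from x = -170 to 0 mm, the board from -180 to +280 mm.
- rod: Steel rod, 10 mm thick, that telescopes out of the tube along the gauge's x, carrying in order the black grip post, the tab and the pointed tip. Origin and axes are the gauge's when it is fully in, as at the start; it can come out 125 mm. Its inner spring pulls it back in with 4 N at the start, 0.6 N more per 10 mm pulled; let go, it slides back in.
- grip_post (a point): Grip point of the black upright post on the rod: a cylinder 20 mm in diameter whose top is 125 mm above the desk, 60 mm clear above the rod. This point lies on its axis, 20 mm below its top, 105 mm above the desk; at the start it is 35 mm in front of the tube's mouth. Axes as the gauge.
- tab_edge (a point): Middle of the top edge of the rod's upright tab, 96 mm above the desk: a steel plate 36 mm long along x, 4 mm thick along y, standing 31 mm above the rod's top. 95 mm beyond the grip post. Axes as the gauge.
- tip (a point): The pointed tip of the rod, on its axis 60 mm above the desk, 30 mm beyond the tab's middle, 125 mm beyond the grip post. Axes as the gauge.
- mark: Length mark: a brass slider on the gauge's board, 24 mm to the -y side of the rod's axis, fixed: a 14 mm foot with a thin upright blade, 3 mm thick along x, 10 mm wide, its top 72 mm above the desk. Origin under the middle of the blade; axes as the gauge. The tip is level with it when its x in this frame is 0; at the start it is 60 to 105 mm short of it.
- rack: The low card rack, fixed to the desk: a dark wooden foot 150 x 44 x 14 mm with an upright aluminium plate along its x, 4 mm thick along y, its top edge 82 mm above the desk. Origin under the middle; z up. The clamp is parked on the plate's top edge.
- clip: Dark steel spring clamp, 70 g, 26 mm wide along x (36 at the pivot), 73 tall: a flat back plate (y = -5 to -2 mm, z = -28 to +45) and a sprung lever on its +y side, hinged along x at z = 0. Origin at pivot height, in the mid-plane of a clipped 4 mm plate; z up from lips to handles. Starts with the rack's axes, origin 8 mm above the rack's top edge. Either way round is right on the tab.
- clip_grip (a point): Where to squeeze the handles: 30 mm above the pivot (15 below the top), y = +4 mm in the clamp's frame, the middle between the handles' outer faces once squeezed. These are 29 mm apart here when clipped, 18 when squeezed to the stop (takes 11 N; the handles are then parallel and the lips 13 mm apart, the lever's lip having swung to +y). Axes as the clamp.
- clip_mouth (a point): Middle between the lips when clipped, 24 mm below the pivot, 54 below clip_grip (lips 8 mm tall along z). Axes as the clamp. A plate's edge can go up to 18 mm above this point before it meets the pivot; at the start the rack's edge is 16 mm above it, a depth that suits the tab too.
- seal: Bystander: a square stone seal, 28 x 28 x 65 mm, standing. Origin under its middle.
- red_box: Bystander: a small red box, 75 x 45 x 28 mm. Origin under its middle.
- inkstone: Bystander: a round dark inkstone, 120 mm across, 22 mm high. Origin under its middle.
- water_pot: Bystander: a small blue ceramic bowl, 72 mm across, 45 mm high. Origin under its middle.
- weight_bar: Bystander: a brass paperweight bar, 200 x 24 x 14 mm. Origin under its middle.
- tea_cup: Bystander: a white cup, 68 mm across, 60 mm high. Origin under its middle.
- ink_bottle: Bystander: a black ink bottle, 52 mm across, 85 mm high. Origin under its middle.
There are look-alikes about, which are no part of the job. Of the things like the clip, leave any that is green; of the rest the smaller one is meant.

How it is judged:
By the outcome, as a careful person would: the job done as asked, in the order asked, and still so for the second after the job is handed in, while the arm keeps its last pose, push and grip.
It also fails if it takes over 58 s, if anything falls off the work surface, if the arm or the gripper's body presses on something with over 40 N, if the wrist force passes 120 N, or if a joint passes its speed limit or range.

ROBOT

A 7-joint arm with a two-finger parallel gripper is mounted at the origin on the work surface. World frame = base frame: x ahead of the robot, y to its left, z up, the work surface at z = 0. Lengths are in mm, angles in rad, forces in N, time in s.
With the tool pointing down it reaches from about 400 to 925 mm from the base axis. Payload 4.1 kg.
Tool frame: the origin (TCP) lies between the finger pads; the fingertips stand 25 mm ahead of it and the grasp point (between the pads) lies 6 mm ahead of it (bot.tip_extent is the distance from the TCP to the fingertips, in mm); z points along the fingers, y is the line along which they close (so a half turn about z gives the same grasp; the last joint's range is limited). The gripper opens to 85 mm and grips with 20 to 120 N. Pads are 22 mm wide; open, the fingers measure 114 mm over their backs; the gripper's body (76 mm by 85 mm) begins 54 mm behind the grasp point. The pads swing forward as they close: fully open they stand 13 mm farther back than shut.
Start: joints at [-1.237, 0.398, 0.045, 1.537, -0.019, 1.207, -0.051], TCP at [272.602, 590.108, 256.347] pointing down, gripper open.
Joint ranges: [-2.82, 2.82], [-0.49, 2.23], [-1.37, 1.46], [0, 2.46], [-1.36, 4.5], [0.23, 2], [-2.94, 2.94]. Speed limits (rad/s): [2.57, 2.57, 3.14, 3.14, 3.14, 3.14, 3.14].

INTERFACE

Orientations are given as a rotation vector (axis times angle).
In Python, from plant import bot gives the robot as it stands.
- The arm moves only by the tool send_rows, never from a script. Its argument "increments" is a list of rows, each a list of 3 entries, a list of its own where there are three numbers: the shift along the tool's x, y, z as a fraction of full scale, then the turn, a rotation vector about the tool's x, y, z as a fraction of full scale, then the opening, from 0 (shut) to 1 (fully open). A call has 1 to 8 rows; each row is the pose to reach, as a shift and turn from the pose commanded when the call began, along the tool's axes at that moment; what a row does not reach only later rows make up. Full scale, the value 1, is 0.75 m for a shift and 0.5 rad for a turn. A row lasts 1/12 s, in which the tool goes at most 41.7 mm and 7.16 degrees, less where a joint would pass 70% of its speed; a pose out of reach is approached as far as the arm can. A call with a number of a shift or a turn outside -1 to 1 is refused whole. A call with a gripper value outside its range is refused whole. The fingers move at their own pace and stop on an object; the grip force is fixed at half the most. Time passes only in rows, so rows that repeat a pose let the fingers close. It gives the time, the measured TCP pose, the force, the opening and the grip force at its end, in the units of the state.
- bot.get_state(): the state, without advancing time (a new reading comes with each control period).
- bot.camera(name): name is "scene" or "top"; returns a dict with "img" (384x512x3 uint8, red, green, blue), "intrinsics" (3x3 intrinsics, pixels), "eye" and "attitude" of the camera in the world. Camera axes: x right, y down, z forward; pixel columns grow to the right and rows downward; lengths in mm; the calibration is good to about 2 mm. A picture is of the moment at which its call begins. There is no depth.
- bot.sign_off(): hands the job in; it is judged then, once.
The state is a dict: "clock": time; "joint_positions": joint angles; "qd": joint speeds; "tau": joint torques, N m; "ee_pos": TCP position; "orientation": TCP orientation; "wrist_force": force on the tool from outside, world axes, zero at the start; "torque": the same for the moment, N m; "grip_width": opening from 0.0 (shut) to 1.0 (fully open); "gripper_force": force on a finger pad.
Only numpy, scipy, OpenCV 4.12 (cv2) and the standard library are available. Lean on these libraries where they do the work, as an engineer would, in place of code of your own. Each camera call takes 0.05 s, during which the arm holds its last target. There are 200 camera calls.

## Working session

There is one attempt and no reset: what is moved stays moved. The work goes in short steps, Python scripts to look and compute and a tool call to move; the robot and the scene stay as the last step left them, time stands still between calls to the robot, and variables do not carry over. Pictures are saved under pics/ and viewed, at most 13 in all, crops included, and the job is handed in when it is done.

Besides the shell and the picture viewer there is one more tool, called as name(argument=value, ...) on one line, values as JSON. send_rows: Moves the arm, as the interface text tells. Shift numbers are shares of 0.75 m and turn numbers shares of 0.5 rad, none past 1 either way. Its arguments: {"type":"object","properties":{"increments":{"type":"array"}},"required":["increments"]}

```bash
mkdir -p pics; ls; cat > h.py <<'E'
import numpy as np, cv2
from scipy.spatial.transform import Rotation as R
from plant import bot
def shot(name,fn):
    c=bot.camera(name); cv2.imwrite('pics/'+fn,c['img'][:,:,::-1]); np.savez('pics/'+fn[:-4]+'.npz',**c); return c
def att(c):
    a=np.array(c['attitude'],float)
    return a if a.shape==(3,3) else (R.from_rotvec(a).as_matrix() if a.size==3 else None)
def ray(c,u,v):
    d=att(c)@np.linalg.inv(np.array(c['intrinsics']))@np.array([u,v,1.]); return np.array(c['eye'],float),d
def onz(c,u,v,z):
    e,d=ray(c,u,v); return e+d*(z-e[2])/d[2]
def proj(c,p):
    q=np.array(c['intrinsics'])@att(c).T@(np.array(p,float)-np.array(c['eye'])); return q[:2]/q[2]
def tri(c1,p1,c2,p2):
    A=[];b=[]
    for c,p in((c1,p1),(c2,p2)):
        e,d=ray(c,*p); d/=np.linalg.norm(d); M=np.eye(3)-np.outer(d,d); A.append(M); b.append(M@e)
    return np.linalg.lstsq(np.vstack(A),np.hstack(b),rcond=None)[0]
def load(fn): return dict(np.load('pics/'+fn))
E
python3 - <<'E'
from h import *
for n in('scene','top'):
    c=shot(n,n+'0.png'); print(n,c['eye'],c['attitude'],c['intrinsics'])
print(bot.get_state(), bot.tip_extent)
E
```

```text
pics
scene [1315.70864031  192.49881109 1052.88452967] [-1.58211432 -2.0999483   0.76102514] [[430.36454182   0.         255.71501955]
 [  0.         430.36454182 189.53700364]
 [  0.           0.           1.        ]]
top [ 442.8197758   -43.5876263  1253.95239247] [-2.20974516  2.14712122 -0.11287004] [[377.08151558   0.         257.06469841]
 [  0.         377.08151558 195.09196018]
 [  0.           0.           1.        ]]
{'clock': 0.1, 'joint_positions': array([-1.23698093,  0.3991369 ,  0.045056  ,  1.53775923, -0.01871456,
        1.20692503, -0.05069859]), 'qd': array([ 0.00040608,  0.00032276,  0.00074252, -0.00222755, -0.00219616,
        0.0014379 ,  0.00085495]), 'tau': array([ 4.01494210e-03, -4.76257396e+01,  1.37011830e+00, -2.54950529e+01,
        1.19364134e-02,  4.86632955e-03, -1.93292516e-05]), 'ee_pos': array([272.38563837, 589.5843524 , 255.35319856]), 'orientation': array([-6.74374195e-01, -3.06808021e+00,  2.80556582e-03]), 'wrist_force': array([0.26338484, 0.66372226, 0.21176971]), 'torque': array([ 0.03901041,  0.00685505, -0.01345067]), 'gripper_force': 0.0, 'grip_width': 1.0009317891309373} 25.0
```

```bash
python3 -c "
import cv2
for n in('scene','top'):
    i=cv2.imread(f'pics/{n}0.png'); cv2.imwrite(f'pics/{n}0b.png',cv2.resize(i,(800,600),interpolation=cv2.INTER_CUBIC))"
```

```text
(no output)
```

View pics/scene0b.png

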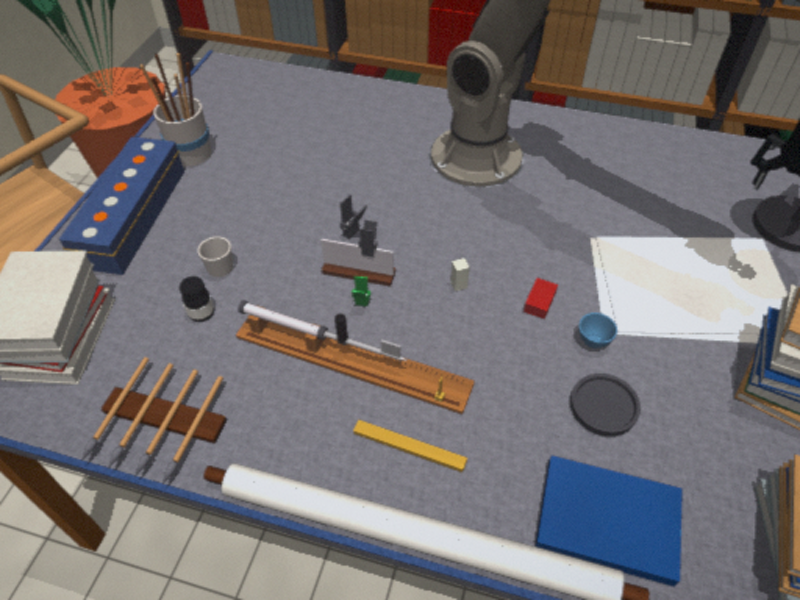

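View pics/top0b.png

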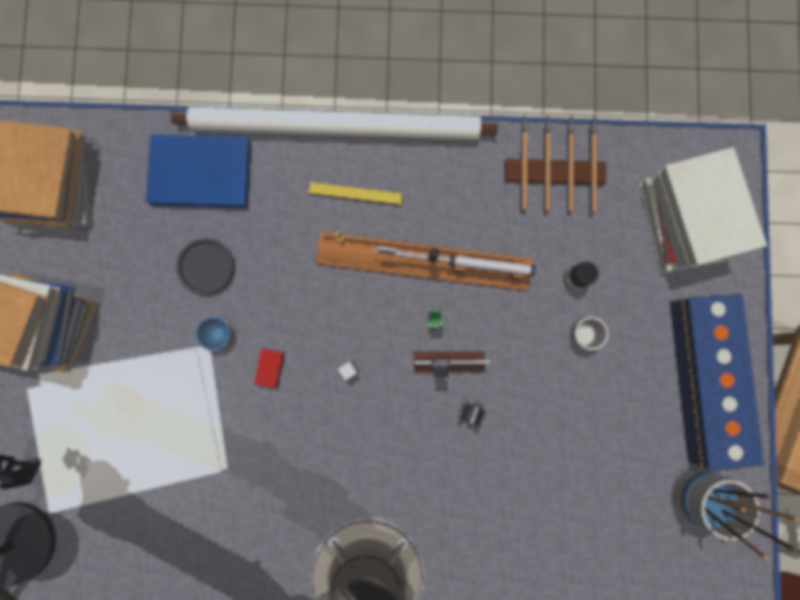

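The scene view shows the rack with the dark clamp at about (368,238), a larger dark clamp behind it at (350,215), and a green one at (361,290). The gauge runs from (245,310) to (470,395), with its mark at (440,390). In the top view the rod points left (+y), the rack is at (450,362) and its clamp at (441,368). I'll zoom in.

```bash
python3 -c "
import cv2
a=cv2.imread('pics/scene0.png')[118:268,150:310]; b=cv2.imread('pics/top0.png')[142:282,195:355]
a=cv2.resize(a,None,fx=5,fy=4*1.0,interpolation=cv2.INTER_CUBIC) if 0 else cv2.resize(a,(640,600),interpolation=cv2.INTER_CUBIC)
b=cv2.resize(b,(640,560),interpolation=cv2.INTER_CUBIC)
cv2.imwrite('pics/sc.png',a); cv2.imwrite('pics/tc.png',b)"
```

```text
(no output)
```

View pics/sc.png

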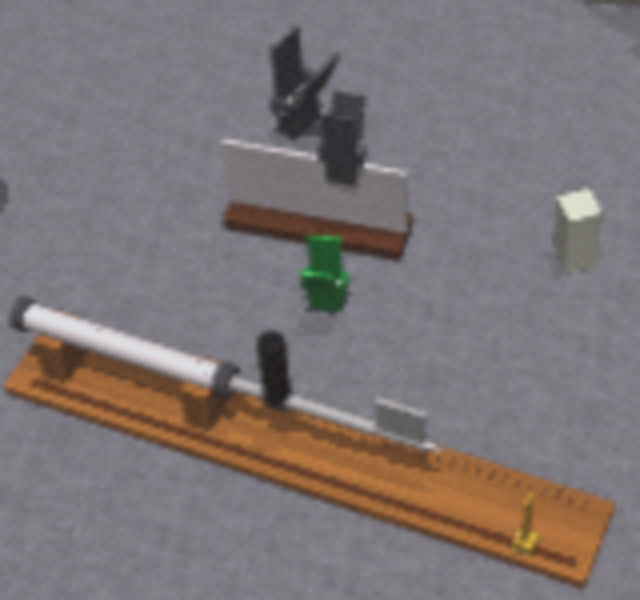

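View pics/tc.png

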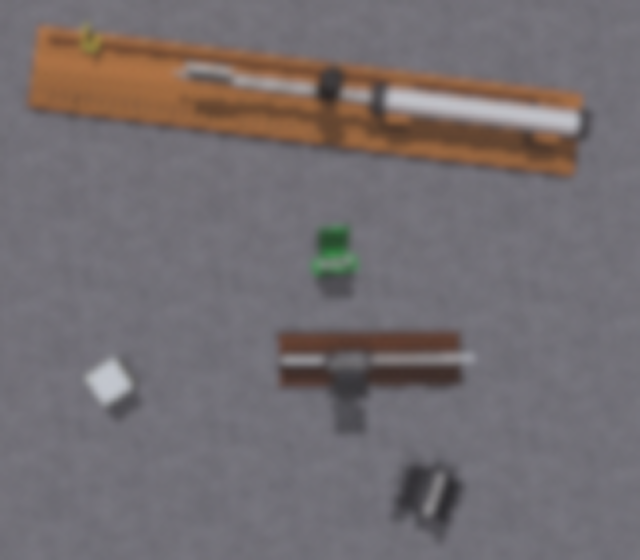

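The crops show the tab at sc (400,420), the tip at sc (435,447), the post at (272,370) and the blade at (528,515). The rack clamp is at sc (343,140) and tc (348,372). Next: gauge and rack poses from masks.

```bash
cat > m.py <<'E'
from h import *
T=load('top0.png');S=load('scene0.png')
def mask(c,lo,hi,box):
    h=cv2.cvtColor(c['img'],cv2.COLOR_RGB2HSV); m=cv2.inRange(h,lo,hi); k=np.zeros_like(m); x0,y0,x1,y1=box; k[y0:y1,x0:x1]=m[y0:y1,x0:x1]; return k
def rect(c,m,z):
    m=cv2.morphologyEx(m,cv2.MORPH_CLOSE,np.ones((7,7)))
    ct=max(cv2.findContours(m,cv2.RETR_EXTERNAL,cv2.CHAIN_APPROX_NONE)[0],key=cv2.contourArea)[:,0]
    P=np.array([onz(c,u,v,z)[:2] for u,v in ct],np.float32); return cv2.minAreaRect(P)
print('board',rect(T,mask(T,(5,120,60),(20,255,255),(195,142,350,190)),12))
print('boardS',rect(S,mask(S,(5,120,60),(20,255,255),(150,190,310,270)),12))
print('rackfoot',rect(T,mask(T,(0,60,30),(18,255,120),(255,220,325,242)),14))
f=lambda p:(195+(p[0]+.5)/4-.5,142+(p[1]+.5)/4-.5); g=lambda p:(150+(p[0]+.5)/4-.5,118+(p[1]+.5)/4-.5)
for n,a,b,z in[('post top',(329,82),(271,338),125),('tip',(183,73),(436,447),60),('tab mid top',(210,71),(402,411),96),('blade top',(92,35),(529,495),72),('rackL',(472,357),(224,143),82),('rackR',(281,360),(408,173),82),('clip top',(349,383),(347,96),127)]:
    print(n,tri(T,f(a),S,g(b)).round(1),onz(T,*f(a),z).round(1),onz(S,*g(b),z).round(1))
a=S['img'][135:170,220:255]; b=T['img'][222:257,265:300]
o=np.hstack([cv2.resize(x,(400,400),interpolation=cv2.INTER_CUBIC) for x in(a,b)]); cv2.imwrite('pics/clip.png',np.clip(o[:,:,::-1]*1.6,0,255).astype('uint8'))
E
python3 m.py
```

```text
Traceback (most recent call last):
  File "m.py", line 2, in <module>
    T=load('top0.png');S=load('scene0.png')
  File "h.py", line 20, in load
    def load(fn): return dict(np.load('pics/'+fn))
                              ~~~~~~~^^^^^^^^^^^^
ValueError: This file contains pickled (object) data. If you trust the file you can load it unsafely using the `allow_pickle=` keyword argument or `pickle.load()`.
```

```bash
sed -i "s#np.load('pics/'+fn)#np.load('pics/'+fn[:-4]+'.npz')#" h.py; python3 m.py
```

```text
board ((654.8347778320312, -98.05551147460938), (452.0993957519531, 66.0885009765625), 84.38311767578125)
boardS ((659.8524169921875, -99.52742004394531), (457.6643371582031, 70.69296264648438), 84.78925323486328)
rackfoot ((443.55010986328125, -156.43055725097656), (39.152626037597656, 144.47711181640625), 1.6249574422836304)
post top [ 651.4 -113.2  124. ] [ 650.6 -111.1  125. ] [ 652.6 -114.9  125. ]
tip [665.8   4.   59.8] [666.3   2.2  60. ] [665.4   5.9  60. ]
tab mid top [662.8 -19.5  89.7] [661.7 -20.1  96. ] [666.9 -17.7  96. ]
blade top [692.5  76.9  69.6] [692.4  75.   72. ] [693.6  78.9  72. ]
rackL [ 446.2 -230.2   79.7] [ 446.1 -229.6   82. ] [ 448.3 -229.4   82. ]
rackR [439.5 -81.3  81.4] [439.6 -81.6  82. ] [440.  -80.8  82. ]
clip top [ 424.7 -131.6  136.8] [ 424.2 -131.2  127. ] [ 415.4 -136.4  127. ]
```

View pics/clip.png

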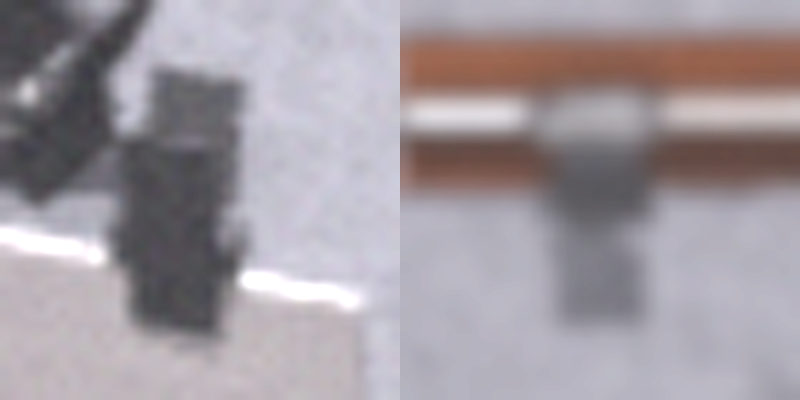

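The clamp's flat back plate faces the scene camera (+x world) and its lever leans toward the robot. So clamp +y is about world −x. Next I'll work out the clamp position along the rack and the move to it.

```bash
cat >> h.py <<'E'
def inc(g,yaw):
    """grasp-point target g, tool y along heading yaw(deg) (mod 180): fractions of shift & turn"""
    s=bot.get_state(); Rc=R.from_rotvec(s['orientation']); p=np.array(s['ee_pos'])
    best=None
    for y in(yaw,yaw+180):
        a=np.radians(y); Y=np.array([np.cos(a),np.sin(a),0]); Z=np.array([0,0,-1.]); Rt=R.from_matrix(np.c_[np.cross(Y,Z),Y,Z])
        t=(Rc.inv()*Rt).as_rotvec()
        if best is None or np.linalg.norm(t)<np.linalg.norm(best[0]): best=(t,Rt)
    t,Rt=best; tcp=np.array(g)+[0,0,6]
    d=Rc.inv().apply(tcp-p)
    print('t',s['clock'],'tcp',p.round(1),'yaw',np.degrees(np.arctan2(*Rc.as_matrix()[1::-1,1])).round(2),'q',np.round(s['joint_positions'],2),'F',np.round(s['wrist_force'],1),'w',round(float(s['grip_width']),3),'gf',np.round(s['gripper_force'],1))
    print('shift',(d/750).round(4),'turn',(t/.5).round(4),'mm',d.round(1),'deg',np.degrees(t).round(2))
E
python3 - <<'E'
from h import *
T=load('top0.png');S=load('scene0.png')
q=lambda x,y:(220+(x+.5)/400*35-.5,135+(y+.5)/400*35-.5); r=lambda x,y:(265+(x-400+.5)/400*35-.5,222+(y+.5)/400*35-.5)
def onx(c,u,v,x):
    e,d=ray(c,u,v); return e+d*(x-e[0])/d[0]
for n,p in[('bp bottom',(177,330)),('bp top',(170,137)),('lips mid',(175,250))]: print(n,onx(S,*q(*p),447).round(1))
for z in(90,95): print('pivot top',onz(T,*r(600,110),z).round(1))
print('lever top',onz(T,*r(602,190),132).round(1), onx(S,*q(197,75),415).round(1))
print('big clamp',onz(T,302,264,40).round(1))
inc([438.5,-134,160],2.1)
E
```

```text
bp bottom [ 447.  -133.5   62.4]
bp top [ 447.  -132.   137.2]
lips mid [ 447.  -132.6   94.3]
pivot top [ 442.5 -134.1   90. ]
pivot top [ 442.5 -133.8   95. ]
lever top [ 421.9 -131.8  132. ] [ 415.  -135.1  129.2]
big clamp [ 340.3 -203.9   40. ]
t 0.1 tcp [272.4 589.6 255.4] yaw 65.21 q [-1.24  0.4   0.05  1.54 -0.02  1.21 -0.05] F [0.3 0.7 0.2] w 1.001 gf 0.0
shift [-0.6056 -0.7828  0.1206] turn [-3.1000e-03  2.2000e-03  2.2028e+00] mm [-454.2 -587.1   90.5] deg [-9.000e-02  6.000e-02  6.311e+01]
```

send_rows(increments=[[[-0.05,-0.03,0],[0,0,0.15],1],[[-0.1,-0.06,0],[0,0,0.3],1],[[-0.15,-0.09,0],[0,0,0.45],1],[[-0.2,-0.12,0],[0,0,0.6],1],[[-0.25,-0.15,0],[0,0,0.75],1],[[-0.3,-0.18,0],[0,0,0.9],1],[[-0.35,-0.2,0],[0,0,1],1],[[-0.35,-0.2,0],[0,0,1],1]])

```text
clock: 0.77
ee_pos: [452.9, 336.0, 256.4]
orientation: [1.427, 2.794, -0.003]
wrist_force: [-0.2, -0.9, 0.4]
grip_width: 1.001
gripper_force: 0.0
```

```bash
python3 -c "
from h import *
inc([438,-133,220],2.1)"
```

```text
t 0.7667 tcp [452.9 336.  256.4] yaw 35.87 q [-0.94  0.25  0.26  1.75 -0.07  1.15 -0.03] F [-0.2 -0.9  0.4] w 1.001 gf 0.0
shift [-0.4949 -0.3825  0.043 ] turn [0.0029 0.0094 1.1787] mm [-371.1 -286.9   32.2] deg [ 0.08  0.27 33.77]
```

send_rows(increments=[[[-0.04,-0.03,0],[0,0,0.13],1],[[-0.08,-0.06,0],[0,0,0.26],1],[[-0.12,-0.095,0],[0,0,0.4],1],[[-0.16,-0.125,0],[0,0,0.55],1],[[-0.2,-0.155,0],[0,0,0.7],1],[[-0.24,-0.185,0],[0,0,0.85],1],[[-0.28,-0.215,0],[0,0,0.95],1],[[-0.32,-0.245,0],[0,0,1],1]])

```text
clock: 1.43
ee_pos: [442.8, 39.9, 256.2]
orientation: [-2.065, -2.368, -0.0]
wrist_force: [-0.4, 0.2, 0.5]
grip_width: 0.999
gripper_force: 0.0
```

```bash
python3 -c "
from h import *
inc([438,-133,200],2.1)"
```

```text
t 1.4333 tcp [442.8  39.9 256.2] yaw 7.82 q [-0.69  0.02  0.51  2.01 -0.01  1.11 -0.03] F [-0.4  0.2  0.5] w 0.999 gf 0.0
shift [-0.2276 -0.0377  0.0668] turn [-0.0002 -0.0008  0.1997] mm [-170.7  -28.2   50.1] deg [-0.01 -0.02  5.72]
```

send_rows(increments=[[[-0.05,-0.01,0.01],[0,0,0.05],1],[[-0.1,-0.02,0.025],[0,0,0.1],1],[[-0.15,-0.03,0.04],[0,0,0.15],1],[[-0.2,-0.035,0.055],[0,0,0.2],1],[[-0.2275,-0.0375,0.067],[0,0,0.2],1],[[-0.2275,-0.0375,0.067],[0,0,0.2],1],[[-0.2275,-0.0375,0.067],[0,0,0.2],1]])

```text
clock: 2.02
ee_pos: [438.2, -132.1, 205.4]
orientation: [-2.181, -2.259, 0.002]
wrist_force: [1.0, 1.2, -0.7]
grip_width: 0.999
gripper_force: 0.0
```

```bash
python3 - <<'E'
from h import *
inc([438,-133,120],2.1)
c=shot('scene','s1.png'); t=shot('top','t1.png')
for k in(c,t): print(proj(k,[438,-133,120]).round(1))
a=c['img'][80:180,180:290]; b=t['img'][190:290,230:340]
cv2.imwrite('pics/v1.png',np.hstack([cv2.resize(x,(400,364),interpolation=cv2.INTER_CUBIC) for x in(a,b)])[:,:,::-1])
E
```

```text
t 2.0167 tcp [ 438.2 -132.1  205.4] yaw 2.0 q [-0.45  0.13  0.7   2.05 -0.1   1.    0.34] F [ 1.   1.2 -0.7] w 0.999 gf 0.0
shift [-0.0012 -0.0002  0.1059] turn [-0.0036 -0.     -0.0033] mm [-0.9 -0.1 79.4] deg [-0.1 -0.  -0.1]
[235.3 148.5]
[282.4 232.7]
```

View pics/v1.png

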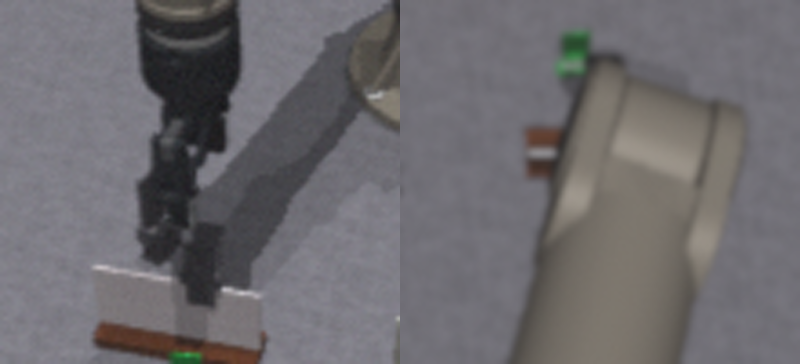

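```bash
python3 - <<'E'
from h import *
c=load('s1.png'); z=205.4
for p in([438+50,-132,z-12],[438,-132,z-12],[438-50,-132,z-12],[438,-132,z+60],[438,-133,120],[447,-133,90]):
    print(p,((proj(c,p)-[180,80])*3.64).round(0))
E
```

```text
[488, -132, 193.4] [179. 227.]
[438, -132, 193.4] [198. 185.]
[388, -132, 193.4] [217. 144.]
[438, -132, 265.4] [194. 115.]
[438, -133, 120] [201. 249.]
[447, -133, 90] [199. 282.]
```

```bash
python3 - <<'E'
from h import *
c=load('s1.png'); g=c['img'].astype(int).sum(2)//3
print('cols 212..250')
for v in range(104,166,2): print(v,''.join('#' if x<45 else '+' if x<70 else '-' if x<95 else '.' for x in g[v,212:250]))
E
```

```text
cols 212..250
104 .........+#####################+-.....
106 ...........-+#################+.......
108 .............+#################.......
110 ............-+################+.......
112 ............-##++++#########++........
114 ............-++---+##########+........
116 ............-----++###########........
118 .........-++--.-+++###########-......-
120 .........-+#++++++#---++#####+......--
122 .........-+#++++###+--+#+.........----
124 ..........+##++#####++#+-.......------
126 .........-+#########++-........-------
128 ........-+###########+.......---------
130 ......-++############+.....----------+
132 ......+++#+#+#########+-------------+-
134 ......-++###+++++##+++--------------+-
136 ......-++##########+--------------+-+-
138 ......-++###+++####+-------------+++-+
140 .......++#+++++####+------------------
142 ......--++-+++++++++++++++++++--+---+-
144 ......++++++++##++---+++++++++--------
146 ......-+++++++###++++++#+++++++++---+-
148 .......-++#++###+-+########+++++----++
150 .......-++#++#++-+++++###+++++++++-+--
152 ..........-+-..--+++#+##++++++-------.
154 ...............--++##++++++++++-++---.
156 .................++#++#++++++++------.
158 .................--+##+#+++++--.-----.
160 ...................+++##+++-..........
162 ...................-++#+#++-..........
164 .......................----...........
```

```bash
python3 - <<'E'
from h import *
c=load('s1.png')
for x in(438+43,438+57,438-43,438-57):
  print(x-438,[proj(c,[x,y,z]).round(0).tolist() for z in(180,193) for y in(-143,-121)])
print('body',[proj(c,[x,y,253]).round(0).tolist() for x in(400,476) for y in(-174,-90)])
print('base',proj(c,[0,0,0]).round(1))
E
```

```text
43 [[226.0, 143.0], [234.0, 145.0], [226.0, 140.0], [234.0, 141.0]]
57 [[225.0, 147.0], [232.0, 148.0], [225.0, 143.0], [232.0, 145.0]]
-43 [[236.0, 124.0], [243.0, 125.0], [235.0, 121.0], [242.0, 122.0]]
-57 [[237.0, 121.0], [244.0, 122.0], [237.0, 118.0], [244.0, 119.0]]
body [[224.0, 104.0], [252.0, 109.0], [215.0, 121.0], [244.0, 127.0]]
base [304.7  99.3]
```

send_rows(increments=[[[0,0,0.035],[0,0,0],1],[[0,0,0.07],[0,0,0],1],[[0,0,0.07],[0,0,0],1],[[0,0,0.07],[0,0,0],1]])

```text
clock: 2.45
ee_pos: [438.5, -129.8, 153.2]
orientation: [-2.175, -2.264, 0.002]
wrist_force: [0.5, 0.0, -0.0]
grip_width: 1.003
gripper_force: 0.0
```

```bash
python3 - <<'E'
from h import *
inc([438,-133,120],2.1)
c=shot('scene','s2.png')
cv2.imwrite('pics/v2.png',cv2.resize(c['img'][95:175,190:280],(675,600),interpolation=cv2.INTER_CUBIC)[:,:,::-1])
z=bot.get_state()['ee_pos'][2]
for x in(438+43,438+57,438-43,438-57):
  print(x-438,[((proj(c,[x,y,zz])-[190,95])*7.5).round(0).tolist() for zz in(z-25,z-12) for y in(-143,-121)])
E
```

```text
t 2.45 tcp [ 438.5 -129.8  153.2] yaw 2.32 q [-0.41  0.21  0.69  2.11 -0.17  0.88  0.41] F [ 0.5  0.  -0. ] w 1.003 gf 0.0
shift [-0.0043 -0.0008  0.0362] turn [-0.0049 -0.0011  0.0077] mm [-3.2 -0.6 27.2] deg [-0.14 -0.03  0.22]
43 [[281.0, 454.0], [334.0, 465.0], [279.0, 431.0], [332.0, 442.0]]
57 [[270.0, 478.0], [323.0, 489.0], [268.0, 455.0], [321.0, 466.0]]
-43 [[347.0, 309.0], [398.0, 320.0], [346.0, 286.0], [397.0, 296.0]]
-57 [[358.0, 287.0], [408.0, 297.0], [356.0, 264.0], [407.0, 274.0]]
```

View pics/v2.png

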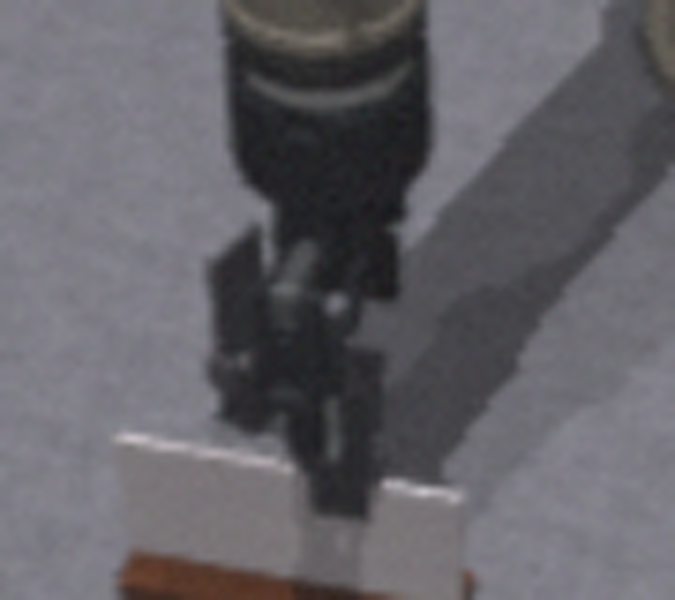

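The object at left (235,330) is the bigger look-alike clamp behind the rack. The near finger, at about (310,430), lies where it should in front of the clamp (345,470). I'll lower the gripper and squeeze.

send_rows(increments=[[[-0.004,0,0.018],[0,0,0],1],[[-0.004,0,0.036],[0,0,0],1],[[-0.004,0,0.036],[0,0,0],1],[[-0.004,0,0.036],[0,0,0],1]])

```text
clock: 2.83
ee_pos: [439.9, -134.0, 127.6]
orientation: [2.177, 2.263, 0.002]
wrist_force: [0.4, -0.7, 0.5]
grip_width: 1.0
gripper_force: 0.0
```

```bash
python3 -c "
from h import *
inc([438,-133,120],2.1)"
```

```text
t 2.8333 tcp [ 439.9 -134.   127.6] yaw 2.22 q [-0.38  0.26  0.67  2.13 -0.22  0.82  0.47] F [ 0.4 -0.7  0.5] w 1.0 gf 0.0
shift [ 0.0014 -0.0024  0.0022] turn [ 0.0028 -0.0004  0.0041] mm [ 1.1 -1.8  1.6] deg [ 0.08 -0.01  0.12]
```

send_rows(increments=[[[0,-0.002,0.002],[0,0,0],0.6],[[0,-0.002,0.002],[0,0,0],0.4],[[0,-0.002,0.002],[0,0,0],0.15],[[0,-0.002,0.002],[0,0,0],0.15],[[0,-0.002,0.002],[0,0,0],0.15],[[0,-0.002,0.002],[0,0,0],0.15],[[0,-0.002,0.002],[0,0,0],0.15],[[0,-0.002,0.002],[0,0,0],0.15]])

```text
clock: 3.5
ee_pos: [438.8, -134.5, 126.0]
orientation: [2.178, 2.262, 0.003]
wrist_force: [0.3, 0.9, 5.8]
grip_width: 0.194
gripper_force: 61.6
```

```bash
python3 -c "
from h import *
inc([438,-133,120],2.1)"
```

```text
t 3.5 tcp [ 438.8 -134.5  126. ] yaw 2.18 q [-0.38  0.26  0.67  2.13 -0.23  0.81  0.47] F [0.3 0.9 5.8] w 0.194 gf 61.6
shift [ 0.0021 -0.0011 -0.    ] turn [0.0049 0.0003 0.0027] mm [ 1.6 -0.8 -0. ] deg [0.14 0.01 0.08]
```

send_rows(increments=[[[0,0,-0.02],[0,0,0],0.15],[[0,0,-0.05],[0,0,0],0.15],[[0,0,-0.09],[0,0,0],0.15],[[0,0,-0.12],[0,0,0],0.15],[[0,0,-0.12],[0,0,0],0.15],[[0,0,-0.12],[0,0,0],0.15]])

```text
clock: 4.0
ee_pos: [438.5, -134.3, 216.0]
orientation: [2.177, 2.262, 0.004]
wrist_force: [0.1, 0.9, -1.1]
grip_width: 0.19
gripper_force: 60.8
```

```bash
python3 - <<'E'
from h import *
inc([662.7,-18.5,200],-5.5)
c=shot('scene','s3.png')
g=c['img'].astype(int).sum(2)//3
for p in([447,-133,100],):print(proj(c,p))
for v in range(100,176,2): print(v,''.join('#' if x<45 else '+' if x<70 else '-' if x<95 else '.' for x in g[v,200:262]))
E
```

```text
t 4.0 tcp [ 438.5 -134.3  216. ] yaw 2.2 q [-0.46  0.11  0.72  2.04 -0.09  1.02  0.34] F [ 0.1  0.9 -1.1] w 0.19 gf 60.8
shift [0.1428 0.3046 0.0144] turn [ 0.0063 -0.0014  0.2687] mm [107.1 228.5  10.8] deg [ 0.18 -0.04  7.7 ]
[234.64131823 155.09361082]
100 ...................-+#####################+-..................
102 .....................-+##################+...................-
104 .......................-+################-..................--
106 .......................-+################-................----
108 .......................-+################...............------
110 ........................++++-++#########+..............-------
112 ........................-+-..+##########+............---------
114 ........................--...+########+............-----------
116 .........................-..-+########+..........-------------
118 ......................---...++#+######+.........--------------
120 .....................-++-..-++++####++........----------------
122 .....................-+#++++#########+-......-----------------
124 .......................+############
[... 1001 characters left out ...]
----+-++--++++--..............
156 ............................-----------++-------..............
158 ...........................................-----..............
160 ..............................................................
162 ..............................................................
164 ..............................................................
166 ..............................................................
168 ........-.....................................................
170 .......-+++++++-----..........................................
172 ......-++++++++++++++++++++-+--.....................-.........
174 ......-+++++++++++++++++++++++++++++++----..........-.........
```

send_rows(increments=[[[0.02,0.042,0],[0,0,0.04],0.15],[[0.04,0.085,0],[0,0,0.08],0.15],[[0.06,0.128,0],[0,0,0.12],0.15],[[0.08,0.17,0],[0,0,0.16],0.15],[[0.1,0.213,0],[0,0,0.2],0.15],[[0.12,0.256,0.01],[0,0,0.24],0.15],[[0.143,0.305,0.02],[0,0,0.27],0.15],[[0.143,0.305,0.027],[0,0,0.27],0.15]])

```text
clock: 4.72
ee_pos: [666.9, -11.2, 189.9]
orientation: [-2.317, -2.119, -0.001]
wrist_force: [0.5, 1.6, -0.5]
grip_width: 0.191
gripper_force: 60.8
```

send_rows(increments=[[[0,0,0],[0,0,0],0.15],[[0,0,0],[0,0,0],0.15],[[0,0,0],[0,0,0],0.15]])

```text
clock: 4.97
ee_pos: [660.9, -19.9, 194.1]
orientation: [-2.328, -2.108, 0.003]
wrist_force: [-0.6, -0.3, 0.4]
grip_width: 0.191
gripper_force: 60.8
```

```bash
python3 - <<'E'
from h import *
inc([662.7,-18.5,134],-5.5)
c=shot('scene','s4.png'); t=shot('top','t4.png')
for n,p in(('tabtop',[662.7,-18.5,96]),('grip',[662.7,-18.5,183])):print(n,proj(c,p).round(1),proj(t,p).round(1))
a=c['img'][150:250,195:285]; b=t['img'][120:220,220:310]
cv2.imwrite('pics/v4.png',np.hstack([cv2.resize(x,(400,444),interpolation=cv2.INTER_CUBIC) for x in(a,b)])[:,:,::-1])
E
```

```text
t 4.9667 tcp [660.9 -19.9 194.1] yaw -5.67 q [-0.46  0.54  0.62  1.59 -0.34  1.12  0.14] F [-0.6 -0.3  0.4] w 0.191 gf 60.8
shift [0.0022 0.0024 0.0721] turn [-0.0036  0.0017 -0.0058] mm [ 1.6  1.8 54.1] deg [-0.1   0.05 -0.17]
tabtop [250.3 219.1] [246.6 159.1]
grip [249.7 199.3] [246.1 153.4]
```

View pics/v4.png

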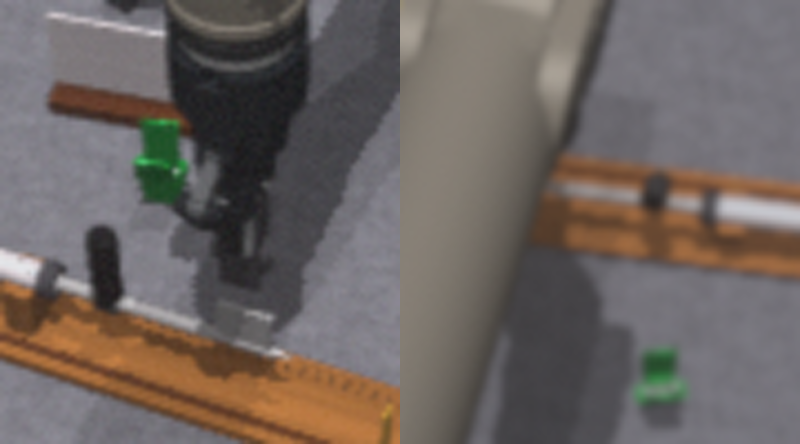

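```bash
python3 - <<'E'
from h import *
c=load('s4.png')
for z in(126,130,134): print(z,[proj(c,[x,-20,z]).round(1).tolist() for x in(665,668)])
g=c['img'].astype(int).sum(2)//3
for v in range(190,234): print(v,' '.join('%3d'%x for x in g[v,238:262]))
E
```

```text
126 [[249.3, 213.1], [249.0, 214.0]]
130 [[249.3, 212.2], [249.0, 213.1]]
134 [[249.3, 211.3], [248.9, 212.2]]
190 130 116 104 103 101  75  47  34  31  33  31  35  37  33  35  32  46  50  60  68  71  74  73  70
191 118 110 105 102  94  61  39  33  32  33  34  32  35  32  36  46  76  77  73  75  73  73  74  72
192 105 106 104 102  77  50  38  34  33  30  30  36  35  37  35  36  56  73  71  74  75  75  72  70
193  96 106 103 102  72  52  40  40  37  35  35  41  38  33  39  38  42  60  70  70  71  73  71  75
194  92 103 103  91  65  64  64  52  35  38  34  34  33  32  42  49  42  55  62  65  72  71  70  72
195  90  90  92  74  54  68  83  89  58  31  34  37  34  32  39  44  44  53  63  68  70  69  73  71
196  97 102  96  63  48  53  49  52  42  35  33  37  30  35  35  40  43  53  64  65  68  70  68  69
197  82  86  82  61  54  50  40  38  36  41  40  38  34  35  37  48  41  54  64  68  73  72  69  66
198  65  70  60  50  45  43  48  33  33  31  34  32  36  38  42  42  41  50  65  71  72  73  72  66
199  44  50  45  41  41  40  36  30  34  35  34  37  41  55  49  40  40  55  69  74  75  
[... 2710 characters left out ...]

227  89  92  87  91  90  73  66  69  77 101 124 137 136 123 112 107 100  94  96 113 117 123 131 131
228  72  73  66  67  70  60  61  62  60  68  79  90 107 124 138 139 123 115 149 142 127 127 131 133
229  63  65  65  65  62  60  62  61  57  57  63  65  67  77  87 104 129 152 177 194 177 131 125 120
230  78  68  66  66  67  63  65  67  61  60  62  59  61  63  64  67  90  99 107 119 136 153 130 120
231  93  73  64  67  66  66  65  67  64  64  63  64  63  61  61  58  64  69  76 102 118 121 118 115
232 102  83  68  64  65  63  62  66  67  64  66  64  66  64  65  61  68  67  82 102 106  88 106 112
233 110 101  80  68  67  65  62  65  64  64  69  70  73  68  67  66  65  77  76  99 106  97 103 107
```

send_rows(increments=[[[0.0025,0.0015,0],[0,0,0],0.15],[[0.0025,0.0015,0.015],[0,0,0],0.15],[[0.0025,0.0015,0.03],[0,0,0],0.15],[[0.0025,0.0015,0.03],[0,0,0],0.15],[[0.0025,0.0015,0.03],[0,0,0],0.15],[[0.0025,0.0015,0.03],[0,0,0],0.15]])

```text
clock: 5.57
ee_pos: [663.2, -16.7, 172.0]
orientation: [-2.326, -2.111, 0.001]
wrist_force: [0.4, -0.2, -0.2]
grip_width: 0.191
gripper_force: 60.8
```

```bash
python3 - <<'E'
from h import *
inc([662,-18,135.5],-5.5)
c=shot('scene','s5.png')
g=c['img'].astype(int).sum(2)//3
for v in range(206,232): print(v,' '.join('%3d'%x for x in g[v,238:262]))
E
```

```text
t 5.5667 tcp [663.2 -16.7 172. ] yaw -5.56 q [-0.46  0.56  0.61  1.6  -0.35  1.09  0.14] F [ 0.4 -0.2 -0.2] w 0.191 gf 60.8
shift [-0.0019 -0.0014  0.0406] turn [-0.001   0.0001 -0.002 ] mm [-1.4 -1.1 30.5] deg [-0.03  0.   -0.06]
206  57  42  46  48  43  40  37  33  34  31  30  36  39  54  63  50  43  44  53  69  71  70  74  71
207  80  64  49  45  38  37  32  32  35  34  31  37  45  71  77  51  38  44  51  68  71  72  75  73
208  85  82  82  72  67  48  38  34  30  35  34  38  44  76  77  57  42  47  57  68  71  71  71  75
209  85  87  85  84  77  68  57  41  34  35  33  32  50  71  79  55  47  51  61  66  68  71  70  68
210  93  94  88  84  73  65  51  43  34  33  30  33  48  83  83  55  47  64  67  67  68  68  71  69
211 128 125  96  74  70  56  45  37  33  35  34  32  46  83  84  55  47  68  73  67  67  70  68  70
212 126 128  96  77  75  58  48  42  36  36  31  32  47  84  77  58  63  75  73  68  70  67  70  71
213 121  97  76  72  71  62  53  45  42  40  42  38  57  81  67  52  64  72  70  66  68  68  67  71
214 124 110  85  73  71  73  66  56  45  41  42  42  44  51  46  47  
[... 1030 characters left out ...]

225  98 106 115 110 101  96  96  91  89  84  82  84  84  90  98  96  97  93  81  72  73  70  80 106
226  98  96  94  93  89  85  86  90  97  95  89  84  85  97 100  99  97  93  80  73  74  80 101 121
227  88  94  86  90  95  83  73  73  77  96  93  94  95 110 112 105 101  94  89  82  81 101 114 126
228  72  67  68  67  87  72  64  64  59  63  68  74  91 122 138 140 122 117 150 139 116 114 126 132
229  64  65  62  66  68  64  61  60  57  58  61  64  61  73  89 106 124 148 179 192 172 134 126 121
230  79  73  67  67  63  70  63  64  63  63  61  62  62  60  66  61  73  89  97 115 137 151 125 121
231  99  96  97  77  67  66  68  66  66  66  61  63  59  62  60  60  61  61  63 102 113 121 115 113
```

send_rows(increments=[[[0,-0.001,0.01],[0,0,0],0.15],[[0,-0.001,0.02],[0,0,0],0.15],[[0,-0.001,0.03],[0,0,0],0.15],[[0,-0.001,0.04],[0,0,0],0.15],[[0,-0.001,0.04],[0,0,0],0.15],[[0,-0.001,0.04],[0,0,0],0.15]])

```text
clock: 6.12
ee_pos: [662.3, -16.6, 141.6]
orientation: [-2.326, -2.111, 0.001]
wrist_force: [-0.6, 0.7, -1.2]
grip_width: 0.19
gripper_force: 60.9
```

```bash
python3 - <<'E'
from h import *
inc([662,-18,135.5],-5.5)
c=shot('scene','s6.png')
g=c['img'].astype(int).sum(2)//3
for v in range(212,234): print(v,' '.join('%3d'%x for x in g[v,238:262]))
E
```

```text
t 6.1167 tcp [662.3 -16.6 141.6] yaw -5.56 q [-0.45  0.59  0.59  1.63 -0.37  1.03  0.16] F [-0.6  0.7 -1.2] w 0.19 gf 60.9
shift [-0.0019 -0.0002  0.0001] turn [-0.0024  0.0003 -0.002 ] mm [-1.5 -0.2  0.1] deg [-0.07  0.01 -0.06]
212  50  59  68  71  62  54  47  41  38  29  29  36  32  40  45  49  42  41  48  63  68  70  72  72
213  92  64  49  49  44  43  46  32  31  32  32  35  38  63  64  53  41  42  46  64  66  70  70  71
214 126 115  75  47  42  37  40  36  34  33  35  36  41  70  73  55  46  40  50  65  66  68  70  72
215 129 101  77  69  62  55  46  38  32  37  34  37  40  67  82  58  47  44  51  62  70  72  71  69
216 132 112  82  70  71  64  56  45  38  27  35  35  40  71  81  61  43  57  63  69  69  67  72  67
217 119  94  75  73  70  66  52  42  37  30  36  31  42  71  83  62  48  64  67  72  68  70  70  71
218 116  88  74  72  73  69  52  42  36  33  32  34  40  72  81  65  61  86  81  74  69  67  71  69
219 112  85  77  72  70  69  54  44  47  43  35  32  43  82  82  57  66  78  74  75  69  70  68  70
220 114  87  77  74  74  78  71  58  45  44  41  44  41  64  62  52  5
[... 629 characters left out ...]

227  89  92  89  91  97  76  71  70  76  95  95  92  94  81  65  62  63  81  83  77  70  70  81 115
228  71  67  67  65  86  77  68  61  59  65  71  77  83  88  89  87  89 103 132 120  93  80 106 125
229  67  66  62  66  68  67  63  60  57  61  63  63  62  68  78  84  94 132 164 188 167 125 115 118
230  78  68  70  70  66  65  64  65  60  62  62  60  58  60  64  59  64  83  92 105 131 150 126 119
231  96  95  94  94  78  65  67  61  67  65  65  59  65  65  62  63  61  63  58  72 106 119 117 114
232 105  99 101  99  90  74  63  65  65  64  65  65  66  63  64  64  63  56  60  91 104  86 102 110
233 105 106 102  81  71  64  63  65  63  66  66  68  63  65  66  65  61  64  67  96 105  96 103 108
```

send_rows(increments=[[[0,-0.002,0],[0,0,0],0.15],[[0,-0.004,0],[0,0,0],0.15],[[0,-0.004,0],[0,0,0],0.15],[[0,-0.004,0],[0,0,0],0.15]])

```text
clock: 6.5
ee_pos: [659.6, -16.2, 142.5]
orientation: [2.326, 2.111, 0.001]
wrist_force: [-0.2, 0.4, -1.7]
grip_width: 0.189
gripper_force: 60.9
```

send_rows(increments=[[[0,0,0],[0,0,0],0.2],[[0,0,0],[0,0,0],0.25],[[0,0,0],[0,0,0],0.35],[[0,0,0],[0,0,0],0.5],[[0,0,0],[0,0,0],0.7],[[0,0,0],[0,0,0],0.9],[[0,0,0],[0,0,0],0.9],[[0,0,0],[0,0,0],0.9]])

```text
clock: 7.17
ee_pos: [659.8, -16.3, 142.4]
orientation: [2.326, 2.111, 0.0]
wrist_force: [0.3, -0.6, -0.3]
grip_width: 0.9
gripper_force: 0.0
```

send_rows(increments=[[[0,0,-0.02],[0,0,0],0.9],[[0,0,-0.05],[0,0,0],0.9],[[0,0,-0.09],[0,0,0],0.9],[[0,0,-0.12],[0,0,0],0.9],[[0,0,-0.12],[0,0,0],0.9]])

```text
clock: 7.58
ee_pos: [662.7, -17.2, 238.1]
orientation: [2.322, 2.106, 0.012]
wrist_force: [0.6, 0.0, 0.3]
grip_width: 0.904
gripper_force: 0.0
```

```bash
python3 - <<'E'
from h import *
inc([653.3,-113,160],-5.5)
c=shot('scene','s7.png')
cv2.imwrite('pics/v7.png',cv2.resize(c['img'][170:260,190:300],(733,600),interpolation=cv2.INTER_CUBIC)[:,:,::-1])
E
```

```text
t 7.5833 tcp [662.7 -17.2 238.1] yaw -5.57 q [-0.48  0.5   0.64  1.55 -0.31  1.19  0.11] F [0.6 0.  0.3] w 0.904 gf 0.0
shift [-0.1284 -0.001   0.096 ] turn [ 0.0197 -0.0021 -0.0025] mm [-96.3  -0.7  72. ] deg [ 0.56 -0.06 -0.07]
```

View pics/v7.png

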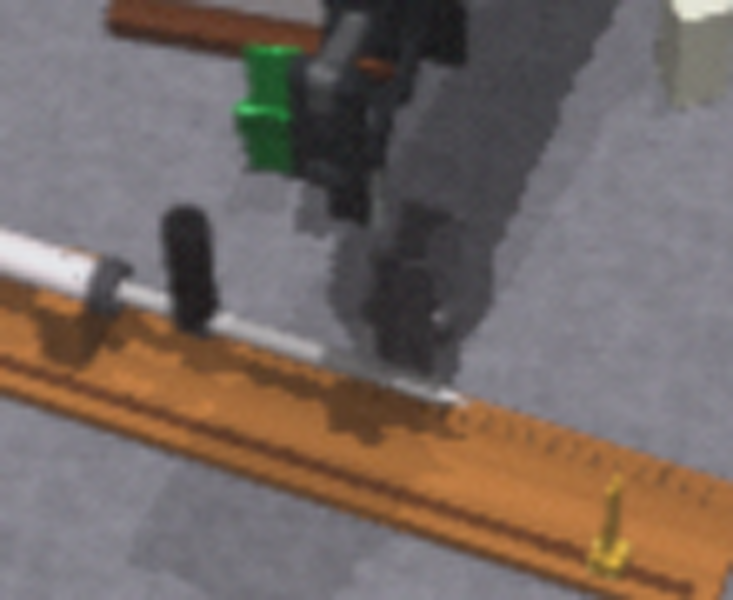

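The clamp sits upright on the tab at (405,300), about midway along it. The post is at (190,265), the tip at (460,400) and the blade at (615,500). I'll check the depth and go to the post.

send_rows(increments=[[[-0.04,-0.001,0],[0.02,0,0],1],[[-0.08,-0.001,0],[0.02,0,0],1],[[-0.12,-0.001,0.02],[0.02,0,0],1],[[-0.128,-0.001,0.05],[0.02,0,0],1],[[-0.128,-0.001,0.08],[0.02,0,0],1],[[-0.128,-0.001,0.1],[0.02,0,0],1],[[-0.128,-0.001,0.1],[0.02,0,0],1],[[-0.128,-0.001,0.1],[0.02,0,0],1]])

```text
clock: 8.3
ee_pos: [648.6, -111.4, 155.7]
orientation: [-2.319, -2.105, 0.014]
wrist_force: [0.8, 0.0, 1.0]
grip_width: 1.0
gripper_force: 0.0
```

```bash
python3 - <<'E'
from h import *
inc([652.5,-113.2,105],-5.5)
c=load('s7.png')
for z in(72,76,80,149): print(z,proj(c,[667,-18,z]).round(1))
g=c['img'].astype(int).sum(2)//3
for v in list(range(198,206))+list(range(218,232)): print(v,' '.join('%3d'%x for x in g[v,238:262]))
E
```

```text
t 8.3 tcp [ 648.6 -111.4  155.7] yaw -5.55 q [-0.32  0.58  0.61  1.62 -0.37  1.07  0.3 ] F [0.8 0.  1. ] w 1.0 gf 0.0
shift [-0.002   0.0062  0.0595] turn [-0.0267 -0.0002 -0.0017] mm [-1.5  4.6 44.6] deg [-0.76 -0.01 -0.05]
72 [250.2 225.4]
76 [250.1 224.6]
80 [250.1 223.7]
149 [249.7 208.6]
198  71  47  35  33  36  35  35  59  76  70  68  69  73  72  75  77  73  70  72  72  72  72  69  66
199  84  54  42  36  37  30  31  53  77  69  69  69  69  69  71  70  72  74  77  76  74  74  70  70
200  84  56  35  34  33  37  36  51  88  80  69  69  57  56  55  62  70  68  71  72  73  71  70  71
201  85  55  37  35  31  40  33  54  86  79  67  66  57  47  48  50  55  57  61  68  73  74  72  68
202  83  69  48  44  41  35  34  57  87  82  73  67  53  47  47  47  45  47  49  54  73  76  70  74
203  89  85  82  76  71  55  44  64  88  83  73  65  55  49  47  43  47  48  52  59  62  62  70  71
204  88  92  91  87  78  73  66  72  79  76  70  60  49  46  47  49  48  58  62  63  63  63  67  68
205 101 120 102  88  76  73  72  74  72  69  68  55  46  47  47  50  55  60  57  61  63  69  70  71
218 12
[... 693 characters left out ...]

225  94  94  91  95  96  97  96  91  89  80  81  79  75  71  64  54  57  72  76  76  85 124 135 133
226  98  99  89  89  81  81  86  92  97  96  96  99 101  91  86  73  75  86  79  81 115 129 133 131
227  91  91  75  65  66  60  68  71  76  97  99 130 134 122 110 104 101  93  90  89 119 129 129 132
228  69  70  66  64  60  59  62  64  60  67  68  87 104 126 138 139 123 116 147 136 124 128 133 133
229  67  68  66  66  63  61  64  60  53  59  63  66  65  78  91 108 126 144 177 192 175 135 125 121
230  81  70  66  65  65  64  64  62  62  62  61  64  63  61  62  64  81  92  99 107 135 152 130 120
231  96  75  66  66  64  67  70  66  67  66  63  62  62  62  65  58  69  78  65  79 110 120 117 112
```

send_rows(increments=[[[-0.002,0.006,0],[-0.02,0,0],1],[[-0.002,0.006,0.03],[-0.02,0,0],1],[[-0.002,0.006,0.058],[-0.02,0,0],1],[[-0.002,0.006,0.058],[-0.02,0,0],1],[[-0.002,0.006,0.058],[-0.02,0,0],1],[[-0.002,0.006,0.058],[-0.02,0,0],1]])

```text
clock: 8.8
ee_pos: [654.8, -114.0, 115.6]
orientation: [2.325, 2.11, 0.003]
wrist_force: [1.1, 0.1, 0.3]
grip_width: 0.997
gripper_force: 0.0
```

```bash
python3 - <<'E'
from h import *
inc([652.5,-113.2,105],-5.5)
E
```

```text
t 8.8 tcp [ 654.8 -114.   115.6] yaw -5.54 q [-0.3   0.63  0.59  1.65 -0.4   0.99  0.33] F [1.1 0.1 0.3] w 0.997 gf 0.0
shift [ 0.0008 -0.0031  0.0061] turn [ 0.0059  0.0005 -0.0015] mm [ 0.6 -2.3  4.6] deg [ 0.17  0.01 -0.04]
```

send_rows(increments=[[[0,-0.002,0.006],[0,0,0],0.7],[[0,-0.002,0.006],[0,0,0],0.5],[[0,-0.002,0.006],[0,0,0],0.35],[[0,-0.002,0.006],[0,0,0],0.15],[[0,-0.002,0.006],[0,0,0],0.15],[[0,-0.002,0.006],[0,0,0],0.15],[[0,-0.002,0.006],[0,0,0],0.15],[[0,-0.002,0.006],[0,0,0],0.15]])

```text
clock: 9.47
ee_pos: [653.4, -113.6, 109.9]
orientation: [2.324, 2.11, 0.003]
wrist_force: [3.7, -0.4, 0.2]
grip_width: 0.212
gripper_force: 58.6
```

```bash
python3 - <<'E'
from h import *
inc([652.5,-113.2,105],-5.5)
E
```

```text
t 9.4667 tcp [ 653.4 -113.6  109.9] yaw -5.54 q [-0.3   0.63  0.58  1.66 -0.4   0.98  0.33] F [ 3.7 -0.4  0.2] w 0.212 gf 58.6
shift [ 0.0005 -0.0012 -0.0015] turn [ 0.006   0.0004 -0.0014] mm [ 0.3 -0.9 -1.1] deg [ 0.17  0.01 -0.04]
```

send_rows(increments=[[[0.008,0,0],[0,0,0],0.15],[[0.018,0,0],[0,0,0],0.15],[[0.028,0,0],[0,0,0],0.15],[[0.038,0,0],[0,0,0],0.15],[[0.05,0,0],[0,0,0],0.15],[[0.06,0,0],[0,0,0],0.15],[[0.07,0,0],[0,0,0],0.15],[[0.07,0,0],[0,0,0],0.15]])

```text
clock: 10.13
ee_pos: [658.2, -64.0, 109.9]
orientation: [2.323, 2.107, -0.002]
wrist_force: [4.4, -7.8, -2.1]
grip_width: 0.217
gripper_force: 59.0
```

send_rows(increments=[[[0,0,0],[0,0,0],0.15],[[0,0,0],[0,0,0],0.15],[[0,0,0],[0,0,0],0.15]])

```text
clock: 10.38
ee_pos: [658.0, -65.9, 109.9]
orientation: [2.324, 2.104, -0.003]
wrist_force: [5.2, -6.8, -1.6]
grip_width: 0.217
gripper_force: 58.9
```

```bash
python3 - <<'E'
from h import *
inc([653,-113.2,105],-5.5)
c=shot('scene','s8.png'); t=shot('top','t8.png')
b=cv2.resize(t['img'][130:180,190:270],(400,250),interpolation=cv2.INTER_CUBIC)
a=cv2.resize(c['img'][195:265,215:311],(549,400),interpolation=cv2.INTER_CUBIC)
o=np.zeros((600,800,3),'uint8'); o[:400,:549]=a; o[350:600,400:800]=b
cv2.imwrite('pics/v8.png',o[:,:,::-1])
E
```

```text
t 10.3833 tcp [658.  -65.9 109.9] yaw -5.68 q [-0.38  0.63  0.59  1.66 -0.4   0.97  0.25] F [ 5.2 -6.8 -1.6] w 0.217 gf 58.9
shift [-0.0634 -0.0004 -0.0011] turn [ 0.0077  0.0122 -0.0064] mm [-47.5  -0.3  -0.8] deg [ 0.22  0.35 -0.18]
```

View pics/v8.png

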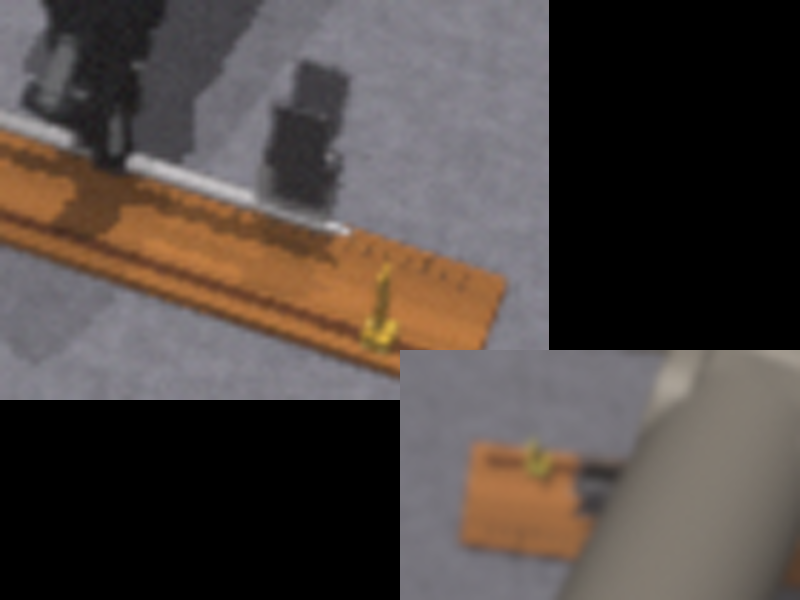

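In the scene crop the clamp stays on the tab at (305,140). The visible tip is at (350,231) and the blade top at (385,268). The rod is out about 48 mm, so I'll compute the remainder with one camera, using points relative to each other.

```bash
cat > u.py <<'E'
from h import *
import sys
d=np.array([.097,.9953,0]); n=np.array([.9953,-.097,0]); O=np.array([650.,-148,0])
def U(c,p,off):
    e,r=ray(c,*p); s=((O+off*n-e)@n)/(r@n); q=e+s*r; return ((q-O)@d).round(1),q[2].round(1)
def yellow(c):
    h=cv2.cvtColor(c['img'],cv2.COLOR_RGB2HSV); return cv2.inRange(h,(21,120,60),(34,255,255))
def report(c):
    m=yellow(c)[225:262,270:300]; 
    for v in range(m.shape[0]):
        x=np.nonzero(m[v])[0]
        if len(x): print('blade row',v+225,x.min()+270,x.max()+270, U(c,(x.mean()+270,v+225),24))
E
python3 - <<'E'
from u import *
S=load('scene0.png'); g=lambda p:(150+(p[0]+.5)/4-.5,118+(p[1]+.5)/4-.5)
for n_,p,o in(('post',(272,370),10),('TL',(376,399),2),('TR',(427,415),2),('BR',(425,443),2),('BL',(374,428),2),('tip',(436,447),0)): print(n_,U(S,g(p),o))
report(S)
c=load('s8.png'); k=lambda p:(215+(p[0]+.5)/5.72-.5,195+(p[1]+.5)/5.72-.5)
print('tip8',U(c,k((350,231)),0)); report(c)
for nm,im,v0,u0 in(('s0',S,225,250),('s8',c,231,266)):
  gg=im['img'].astype(int).sum(2)//3
  for v in range(v0,v0+10): print(nm,v,' '.join('%3d'%x for x in gg[v,u0:u0+16]))
E
```

```text
post (np.float64(37.2), np.float64(103.7))
TL (np.float64(111.2), np.float64(96.9))
TR (np.float64(148.8), np.float64(97.4))
BR (np.float64(147.1), np.float64(63.0))
BL (np.float64(108.6), np.float64(61.0))
tip (np.float64(154.5), np.float64(59.3))
blade row 251 283 283 (np.float64(236.0), np.float64(30.5))
blade row 252 282 283 (np.float64(234.8), np.float64(24.6))
blade row 253 282 282 (np.float64(233.6), np.float64(18.5))
blade row 254 280 282 (np.float64(231.0), np.float64(11.6))
blade row 255 281 281 (np.float64(231.2), np.float64(6.4))
tip8 (np.float64(205.2), np.float64(59.3))
blade row 251 283 283 (np.float64(236.0), np.float64(30.5))
blade row 252 280 283 (np.float64(232.5), np.float64(23.1))
blade row 253 281 283 (np.float64(233.6), np.float64(18.5))
blade row 254 279 282 (np.float64(229.5), np.float64(10.7))
blade row 255 282 282 (np.float64(234.1), np.float64(8.1))
s0 225  93  96  94  94  92  94 116 128 127 127 127 128 129 129 127 133
s0 226  99  99  96  98  95  94 106 123 129 126 124 125 126 125 124 129
s0 227 129 119 108 101  99  93 107 121 123 125 126 129 125 124 126 1
[... 509 characters left out ...]
6  84  82  77  69  78  85 112 127 131 131 132 131 133 135 134
s8 232 120 115 109 101  98  95  93 117 129 129 131 132 131 129 132 131
s8 233 123 137 130 120 119 109 120 126 129 129 130 131 128 124 127 125
s8 234  84  87 102 121 134 141 179 189 162 135 119 125 128 126 127 126
s8 235  65  72  77  75  86  97 116 135 160 182 130 118 113 114 122 128
s8 236  69  73  72  67  74  74  78  97 119 126 110 105 109 112 117 114
s8 237  64  67  72  74  72  75  81 102 111 108 101 109 110 106 103 111
s8 238  67  65  64  69  72  79  96 106 109  99 104 108 111  94 107 110
s8 239  78  72  70  77  78  76  80 102 106 105 105 107  99  94 104 109
s8 240  96  92  94 100  86  82  78  86 103 109 110 108 107 105 105 108
```

```bash
python3 - <<'E'
from u import *
for fn in('scene0.png','s8.png'):
  c=load(fn); im=c['img'].astype(float); G=im[:,:,1]
  for v in range(240,257):
    row=G[v,274:292]; bg=np.median(np.r_[row[:4],row[-4:]]); w=np.clip(row-bg-12,0,None)
    if w.sum()>15:
      x=(w*np.arange(274,292)).sum()/w.sum(); print(fn,v,round(x,2),row.astype(int)[2:14],U(c,(x,v),24))
c=load('s8.png'); print(U(load('scene0.png'),(259.3,229.9),0),U(c,(275.6,234.9),0))
E
```

```text
scene0.png 243 281.0 [110 105 107 104 109 131 112 101 106 103  99 102] (np.float64(228.7), np.float64(67.0))
scene0.png 251 281.53 [100 106 116 152 119  89 128 157 131 117 115 116] (np.float64(231.8), np.float64(28.0))
scene0.png 252 283.17 [ 72  78 112 137 109 109 151 165 126 109 110 113] (np.float64(236.7), np.float64(25.7))
scene0.png 253 282.09 [ 73  68 113 137 130 141 158 138 106 105 108 109] (np.float64(233.9), np.float64(18.7))
scene0.png 254 281.48 [ 95  82  99 102 120 156 159 107  84  99 105 108] (np.float64(232.4), np.float64(12.4))
s8.png 243 281.0 [107 113 106 108 113 137 114 106 105 104 103 105] (np.float64(228.7), np.float64(67.0))
s8.png 251 281.65 [102 111 119 155 119  93 132 163 137 122 122 120] (np.float64(232.2), np.float64(28.2))
s8.png 252 283.17 [ 73  83 116 141 118 114 155 172 131 111 115 116] (np.float64(236.8), np.float64(25.7))
s8.png 253 282.55 [ 72  75 115 138 131 146 162 142 114 110 111 110] (np.float64(235.2), np.float64(19.5))
s8.png 254 281.52 [ 98  83 102 104 125 160 167 112  84 104 110 111] (np.float64(232.5), np.float64(12.5))
(np.float64(156.5), np.float64(57.8)) (np.float64(204.7), np.float64(59.4))
```

```bash
python3 - <<'E'
from u import *
A=np.mean([load(f)['img'].astype(float) for f in('scene0.png','s1.png','s2.png','s3.png','s7.png','s8.png')],0)
c=load('s8.png'); r=(A[:,:,1]/A[:,:,0]*100)
for v in range(237,258): print(v,' '.join('%3d'%x for x in r[v,274:292]))
for v in range(241,252):
    w=np.clip(r[v,278:286]-np.median(r[v,274:292])-6,0,None)
    if w.sum()>3: x=(w*np.arange(278,286)).sum()/w.sum(); print(v,x.round(2),U(c,(x,v),24))
E
```

```text
237  65  65  66  66  66  65  65  66  68  69  74  84  91  94  96  97  98  98
238  65  66  66  66  66  67  66  65  66  66  66  67  68  74  84  92  94  96
239  65  64  65  65  66  67  65  65  67  66  65  66  66  66  67  69  74  84
240  66  65  66  65  66  65  64  65  68  66  65  66  67  66  65  67  67  67
241  66  65  66  66  66  66  65  66  73  69  65  66  66  66  66  68  66  65
242  65  65  65  65  65  65  66  69  75  69  66  65  66  66  66  67  66  65
243  65  64  65  65  64  64  66  74  75  68  65  66  65  65  66  66  65  65
244  65  64  64  65  64  64  67  74  76  66  65  65  65  65  65  66  65  65
245  65  65  65  65  65  65  67  73  73  66  65  64  65  65  65  65  66  65
246  65  65  64  65  64  65  66  72  74  66  65  65  65  65  64  65  65  65
247  65  65  65  64  65  64  66  72  73  66  65  64  64  65  65  65  65  64
248  65  65  64  65  65  65  68  74  73  66  65  64  64  65  65  65  65  65
249  65  65  65  65  65  66  69  74  70  65  64  64  65  65  65  65  65  66
250  64  64  65  65  66  73  76  77  71  67  65  65  64  64  65  65  65  65
251  62  64  64  65  68  80  80  79 
[... 186 characters left out ...]
5  65
254  65  65  64  66  76  78  79  80  80  77  68  64  64  64  65  66  65  65
255  65  65  65  65  77  79  77  80  79  71  63  62  63  64  65  65  65  65
256  66  66  65  64  67  69  72  80  79  69  64  61  61  61  62  62  64  65
257  74  70  68  66  66  65  66  67  67  66  65  65  65  63  62  61  62  62
243 281.61 (np.float64(230.4), np.float64(68.0))
244 281.63 (np.float64(230.7), np.float64(63.2))
245 281.48 (np.float64(230.4), np.float64(58.0))
246 281.68 (np.float64(231.2), np.float64(53.4))
247 281.63 (np.float64(231.3), np.float64(48.4))
248 281.33 (np.float64(230.7), np.float64(42.9))
250 280.4 (np.float64(228.4), np.float64(31.2))
251 281.13 (np.float64(230.7), np.float64(27.3))
```

send_rows(increments=[[[0.008,0,0],[0,0,0],0.15],[[0.016,0,0],[0,0,0],0.15],[[0.024,0,0],[0,0,0],0.15],[[0.03,0,0],[0,0,0],0.15],[[0.03,0,0],[0,0,0],0.15],[[0.03,0,0],[0,0,0],0.15],[[0.03,0,0],[0,0,0],0.15]])

```text
clock: 11.07
ee_pos: [660.1, -44.5, 109.9]
orientation: [2.324, 2.103, -0.004]
wrist_force: [4.4, -8.8, -1.5]
grip_width: 0.216
gripper_force: 59.0
```

```bash
python3 - <<'E'
from u import *
inc([653,-113.2,105],-5.5)
Q=lambda n:np.mean([bot.camera(n)['img'].astype(float) for _ in range(6)],0)
c=shot('scene','s9.png'); t=shot('top','t9.png'); s=bot.get_state(); print(s['ee_pos'],s['wrist_force'])
A=Q('scene'); B=Q('top'); np.savez('pics/avg9.npz',A=A,B=B)
g=A.sum(2)/3
for v in range(232,246): print(v,' '.join('%3d'%x for x in g[v,272:292]))
# top: sizes where blade & tip project
print(proj(t,[693,78,72]),proj(t,[693,78,14]),proj(t,[673,80,60]))
r=B[:,:,1]/B[:,:,0]*100; gb=B.sum(2)/3
for v in range(146,168): print(v,' '.join('%3d'%x for x in r[v,206:232]),'|',' '.join('%3d'%x for x in gb[v,206:232]))
E
```

```text
t 11.0667 tcp [660.1 -44.5 109.9] yaw -5.71 q [-0.41  0.63  0.59  1.66 -0.4   0.97  0.22] F [ 4.4 -8.8 -1.5] w 0.216 gf 59.0
shift [-0.0921 -0.0002 -0.0008] turn [ 0.0077  0.0145 -0.0075] mm [-69.1  -0.2  -0.6] deg [ 0.22  0.41 -0.21]
[660.03096424 -44.6134296  109.88212916] [ 4.4709987  -8.37639522 -0.82139211]
232  74  64  65  56  51  50  54  78  92 120 130 135 137 137 137 135 136 136 134 130
233  95  85  80  74  63  58  58  83 112 126 129 132 131 132 132 133 134 136 133 132
234 137 115  95  92  88  83  77  88 115 126 128 130 126 124 125 127 131 132 132 131
235 123 132 131 137 125 107 102 107 128 131 129 129 127 124 123 126 131 133 130 128
236  81  90 100 123 131 132 143 169 182 150 130 129 129 127 123 125 131 130 129 126
237  65  73  78  83  89  98 121 144 170 181 167 131 115 113 118 125 130 131 130 127
238  69  71  72  68  72  76  85  84 109 120 115 113 110 110 116 115 118 126 124 122
239  64  63  69  71  72  72  69  72  99 107 100 107 110 107 106 108 111 114 112 112
240  63  62  65  64  66  70  75  94 106 107 102 107 109 107  98 106 105  94  95 105
241  78  69  68  66  72  74  7
[... 4481 characters left out ...]
07 104  98  93  95 100 104 108 110 112 114 116 117 119 120
165  67  67  67  67  67  67  67  67  67  67  67  69  72  79  88  93  94  94  94  94  94  94  94  94  94  94 | 106 104 103 104 104 103 104 103 102 104 104 103 100  96  94  98 102 106 109 111 113 115 116 118 119 120
166  67  67  67  67  68  68  68  68  68  68  68  71  76  84  92  94  94  94  94  94  94  94  94  94  94  94 | 107 104 103 104 104 103 103 100  99 102 101  99  96  95  96 100 104 108 110 112 114 116 117 118 119 120
167  67  67  67  67  67  67  67  68  68  68  69  73  81  89  93  94  94  94  94  94  94  94  94  94  94  94 | 105 104 104 106 105 105 104  99  98 102 101  97  94  95  98 102 106 109 111 113 115 116 118 119 120 121
```

```bash
python3 - <<'E'
from u import *
c=load('s9.png'); print('tip9',U(c,(282.4,237.2),0),U(c,(281.9,237),0))
t=load('top0.png')
B=np.mean([load(f)['img'].astype(float) for f in('top0.png','t1.png','t4.png')],0)
r=B[:,:,1]/B[:,:,0]*100; gb=B.sum(2)/3
for v in range(145,158): print(v,' '.join('%3d'%x for x in r[v,208:228]),'|',' '.join('%3d'%x for x in gb[v,208:228]))
d=np.array([.097,.9953,0]);n_=np.array([.9953,-.097,0]);O=np.array([650.,-148,0])
for u in(226,229,232):
  print(u,[proj(t,O+u*d+o*n_+[0,0,z]).round(1).tolist() for o,z in((24,72),(29,72),(19,72),(24,14),(24,30))])
B=load('top0.png')['img'].astype(float);gb=B.sum(2)/3
print('tab/tip region, cols 236..262'); 
for v in range(155,168): print(v,' '.join('%3d'%x for x in gb[v,234:264]))
print('tab ends',[proj(t,O+u*d+[0,0,96]).round(1).tolist() for u in(112,130,148)],'tip',proj(t,O+160*d+[0,0,60]).round(1),'post',proj(t,O+35*d+[0,0,125]).round(1))
E
```

```text
tip9 (np.float64(224.6), np.float64(59.0)) (np.float64(223.1), np.float64(59.2))
145  98  97  98  97  97  97  97  96  96  96  97  96  97  96  96  97  96  96  96  96 | 120 118 118 117 114 110 107 107 109 112 115 117 118 117 117 117 118 118 119 119
146  97  97  97  97  97  97  96  96  96  96  97  96  97  97  96  96  96  96  96  96 | 118 118 118 118 115 111 107 108 110 113 115 118 118 118 117 117 117 117 118 119
147  92  93  94  96  96  96  96  96  96  96  96  96  96  96  97  97  96  96  96  96 | 117 116 116 116 114 110 109 110 113 114 116 118 118 117 117 117 117 117 118 119
148  82  83  85  87  89  90  92  93  94  95  95  95  96  95  95  96  96  96  95  96 | 116 113 113 113 111 109 111 114 115 114 114 116 116 116 117 117 118 119 118 119
149  73  73  74  76  79  82  85  88  91  92  92  92  91  92  92  93  93  93  94  94 | 113 111 110 110 109 109 113 115 113 109 110 114 116 116 118 118 118 119 118 118
150  68  68  68  70  73  75  79  83  87  88  89  87  85  84  85  86  87  87  88  89 | 105 104 105 105 106 107 111 113 108 102 108 115 116 118 119 120 118 118 116 116
151  67  66  67  69  72
[... 2430 characters left out ...]
2 112 112 112 112 112 110 108 106 105 106 103 100  98  97  98 105 118 127 131 131 131 134 139 145 151 153 152
164 110 109 111 110 110 110 109 109 110 109 109 109 109 108 106 104 104 104 106 109 111 111 110 111 114 119 124 129 130 130
165 109 110 110 110 110 107 105 104 106 105 107 106 107 106 105 105 105 107 107 107 106 106 106 105 107 109 110 109 108 107
166 108 108 108 109 108 104  98  96  98  99  98  96  97  96  96  96  97 101 104 104 102 102 103 104 104 105 104 102 101 101
167 104 105 105 105 105 102  96  94  93  90  85  83  83  83  83  84  85  90  94  95  93  93  95  96  95  95  95  94  94  98
tab ends [[252.4, 159.8], [246.7, 159.1], [240.9, 158.4]] tip [237.5 160. ] post [277.6 161.2]
```

send_rows(increments=[[[0.003,0,0],[0,0,0],0.15],[[0.005,0,0],[0,0,0],0.15],[[0.005,0,0],[0,0,0],0.15],[[0.005,0,0],[0,0,0],0.15],[[0.005,0,0],[0,0,0],0.15]])

```text
clock: 12.18
ee_pos: [660.4, -41.1, 109.9]
orientation: [2.324, 2.102, -0.004]
wrist_force: [4.6, -7.7, -1.6]
grip_width: 0.218
gripper_force: 59.0
```

```bash
python3 - <<'E'
from u import *
inc([653.4,-113.6,105],-5.5)
c=shot('scene','s10.png')
A=np.mean([bot.camera('scene')['img'].astype(float) for _ in range(6)],0); A0=np.mean([load(f)['img'].astype(float) for f in('scene0.png','s1.png','s2.png','s3.png')],0)
for M,v0,u0 in((A0,226,250),(A,234,274)):
  g=M.sum(2)/3
  for v in range(v0,v0+7): print(v,u0,' '.join('%3d'%x for x in g[v,u0:u0+14]))
cv2.imwrite('pics/v10.png',cv2.resize(c['img'][195:265,230:310],(686,600),interpolation=cv2.INTER_CUBIC)[:,:,::-1])
inc([653.4,-113.6,105],-5.5)
E
```

```text
t 12.1833 tcp [660.4 -41.1 109.9] yaw -5.74 q [-0.41  0.63  0.59  1.66 -0.4   0.97  0.21] F [ 4.6 -7.7 -1.6] w 0.218 gf 59.0
shift [-0.0972  0.0004 -0.0008] turn [ 0.0077  0.0146 -0.0086] mm [-72.9   0.3  -0.6] deg [ 0.22  0.42 -0.24]
226 250 101  99  98  97  96  95 110 125 129 128 126 127 126 124
227 250 133 121 109 104  98  96 108 125 126 126 127 128 128 126
228 250 108 125 135 134 119 112 146 146 127 126 128 128 127 127
229 250  86  98 103 108 129 147 175 190 170 131 121 119 125 126
230 250  74  80  95  84  97 100 103 115 132 148 124 117 117 122
231 250  75  74  76  72  75  75  78 101 114 119 112 109 109 110
232 250  77  76  75  73  72  68  77 100 105  88 103 108 109  99
234 274  94  90  86  82  76  72  87 108 125 130 126 126 126 128
235 274 130 137 123 108 102  96  97 123 130 130 127 124 122 127
236 274 100 121 131 132 137 123 113 150 141 134 130 127 124 126
237 274  78  84  89  97 120 130 137 177 189 156 127 115 118 124
238 274  73  69  72  77  84  83  91 115 129 140 143 123 116 113
239 274  68  70  70  72  68  66  76 101 103 113 117 111 108 108
240 274  63  63  62  63  68  72  79 100 100 106 109 107  96 104
t 12.5333 tcp [660.4 -41.1 109.9] yaw -5.74 q [-0.41  0.63  0.59  1.66 -0.4   0.97  0.21] F [ 4.5 -8.5 -0.8] w 0.214 gf 59.0
shift [-0.0972  0.0004 -0.0008] turn [ 0.0077  0.0147 -0.0084] mm [-72.9   0.3  -0.6] deg [ 0.22  0.42 -0.24]
```

View pics/v10.png

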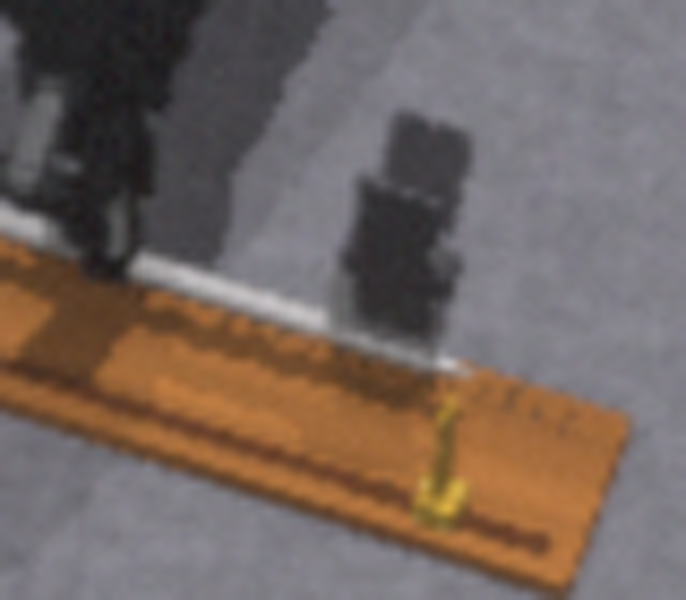

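The tip at (462,368) now lines up with the blade at (447,400) once the camera's slant is allowed for, and the clamp is still on the tab at (405,260). Pull so far is 72.9 mm against about 72.8 needed, so I'm handing it in.

```bash
python3 -c "
from plant import bot
print(bot.sign_off())"
```

```text
the job is handed in; nothing more can be done
None
```

The job is handed in: the clamp is clipped about midway along the tab, and the arm is still holding the rod out 72.9 mm, where camera measurements put the tip level with the blade to within about 1–2 mm; no verdict was shown.

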